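# Strip a press-ring mould and load the investment cylinder for burnout

## Robot

A 6-joint arm with a two-finger parallel gripper is mounted at the origin on a cart in front of the work surface, level with it; the furniture and walls round the work are solid. World frame = base frame: x ahead of the robot, y to its left, z up, the work surface at z = 0. Lengths are in m, angles in rad, forces in N, time in s.
With the tool pointing down it reaches from about 0.375 to 0.9 m from the base axis. Payload 3.1 kg.
Tool frame: the origin (TCP) lies between the finger pads; the fingertips stand 11 mm ahead of it and the grasp point (between the pads) lies 8 mm behind it; z points along the fingers, y is the line along which they close (so a half turn about z gives the same grasp; the last joint's range is limited). The gripper opens to 87 mm and grips with 3 to 60 N. Pads are 19 mm wide; open, the fingers measure 117 mm over their backs; the gripper's body (75 mm by 190 mm) begins 51 mm behind the grasp point.
Start: joints at [-1.355, 0.527, 1.433, -0, 1.181, -0.178], TCP at [0.24, -0.577, 0.234] pointing down, gripper open.
Joint ranges: [-3.08, 3.08], [-0.75, 2.2], [0.22, 2.44], [-1.43, 4.57], [0, 2.65], [-2.85, 2.85]. Speed limits (rad/s): [2.79, 2.79, 3.14, 3.14, 3.14, 3.14].

## Interface

Orientations are given as a unit quaternion [x, y, z, w].
In Python, from rig import get_obs, camera, hand_in gives the robot as it stands.
- The arm moves only by the shell command python3 -m pendant 'ROWS' [FORCE]. ROWS is JSON, a list that holds one entry, the list of rows, each a list of 7 numbers: the shift along the tool's x, y, z in m, then the turn, a rotation vector about the tool's x, y, z in degrees, then the opening, from 0 (shut) to 1 (fully open). In form: [[[x, y, z, ax, ay, az, fingers], ...]]. A call has exactly 5 rows; each row shifts and turns the commanded pose from where the row before left it, along the tool's axes as they then stand; what a row does not reach is not made up. A row lasts 1/8 s, in which the tool goes at most 62.5 mm and 10.7 degrees, less where a joint would pass 70% of its speed; a pose out of reach is approached as far as the arm can. A call with a gripper value outside its range is refused whole. The fingers move at their own pace and stop on an object; FORCE is the grip in N (left out, the last holds). Time passes only in rows, so rows that do not move let the fingers close, or fill a call up. It gives the time, the measured TCP pose, the force, the opening and the grip force at its end, in the units of the state.
- get_obs(): the state, without advancing time (a new reading comes with each control period).
- camera(name): name is "side" or "top" or "wrist"; returns a dict with "img" (420x560x3 uint8, red, green, blue), "intrinsics" (3x3 intrinsics, pixels), "R" (3x3) and "t" (3): a world point X has camera coordinates R X + t; the wrist camera has in their place "T_tool_cam" (4x4, takes a point from camera to tool coordinates, whose origin is the TCP and whose axes are the flange's). Camera axes: x right, y down, z forward; pixel columns grow to the right and rows downward; lengths in m; the calibration is good to about 2 mm. A picture is of the moment at which its call begins: read the wrist's pose just before it. There is no depth.
- hand_in(): hands the job in; it is judged then, once.
The state is a dict: "time": time; "q": joint angles; "joint_velocities": joint speeds; "joint_torque": joint torques, N m; "position": TCP position; "tool_rot": TCP orientation; "ft_force": force on the tool from outside, world axes, zero at the start; "moment": the same for the moment, N m; "grip_width": finger opening in m; "grip_force": force on a finger pad.
Only numpy, scipy, OpenCV 4.12 (cv2) and the standard library are available. Lean on these libraries where they do the work, as an engineer would, in place of code of your own. Each camera call takes 0.05 s, during which the arm holds its last target. There are 200 camera calls.

## Task

The investment in the press-ring mould has set. Strip the mould from the top down: first set the ring gauge upright in the small dish, then draw the sleeve straight up off the investment and put it over the drying post, then stand the bare investment cylinder upright on the free seat of the burnout tray, bore down as it is, and last set the ring base in the large dish. Put everything down gently, each thing centred and flat in its place, and leave the other cylinder on the tray alone.

Things in the scene. Friction and masses are not known exactly. Their poses are not given: they have to be found in the camera images.
- gauge: Ring gauge, top of the stacked mould: white plastic, 24 mm hole through it (the cylinder shows below). Origin centre of underside, z up. Spigot 38 mm diameter at z 0-4 mm, flange 50 mm at z 4-9, round neck 34 mm at z 9-25 (grip the neck). At the start the flange rests on the sleeve's rim, the spigot loosely in its mouth. 40 g.
- sleeve: Sleeve of the mould: grey plastic tube, 56 mm outer, 44 mm inner diameter, 60 mm high, open at both ends. Origin centre of lower end, z up. At the start it stands on the base's flange, round the boss and the cylinder with 2 to 3 mm play; its rim is 6 mm above the cylinder's top. Drawn straight up, it leaves the cylinder behind. 70 g.
- cylinder: Investment cylinder of this mould: off-white like plaster, 38 mm diameter, 42 mm high, flat closed top, bore 18 mm wide and 12 mm deep in its underside. Origin centre of underside, z up. At the start it stands on the base's boss inside the sleeve, the base's pin loosely in its bore. About 110 g.
- ring_base: Base of the mould, dark rubber: foot flange 68 mm diameter at z 0-12 mm, boss 38 mm at z 12-24 (grip the boss once it is bare), pin 12 mm at z 24-32 on the boss. Origin centre of underside, z up. Stands loose on the work surface, the mould stacked concentrically on it (93 mm high in all). About 160 g.
- small_dish: The smaller of two round steel dishes, fixed: 78 mm over its rim, 72 mm inside at the rim and about 66 mm at the floor, 9 mm high, inner floor 4 mm above its origin (centre of its underside). Place of the ring gauge.
- post_stand: Drying post, fixed: dark steel foot disc 86 mm diameter, 8 mm thick, with a tapered white post in its middle, 32 mm diameter at the foot, 16 mm at the top; top 55 mm above the origin (centre of the underside). The sleeve stands on the disc round the post, its origin then 8 mm above this one.
- large_dish: The larger of two round steel dishes, fixed: 100 mm over its rim, 94 mm inside at the rim and about 88 mm at the floor, 9 mm high, inner floor 4 mm above its origin (centre of its underside). Place of the ring base.
- free_seat (a point): Centre of the free seat of the burnout tray, on its floor (14 mm above the work surface). Tray: fixed white ceramic slab 168 x 86 mm, two round seats 84 mm apart along it, each in a rim 3 mm high, 60 mm inner and 68 mm outer diameter. x axis along the slab, away from the occupied seat; z up.
- other_cylinder: Another investment cylinder of the same kind (38 mm diameter, 42 mm high), loose, standing on the occupied seat of the burnout tray, 84 mm from the free seat. Origin at the centre of its underside. To be left alone.
Things that resemble listed ones, but are neither listed nor needed, are in the scene too. Leave any black look-alike of the large_dish alone.

How it is judged:
On the way, in this order (a step that is already met when the one before it is completed fails the run):
1. the ring gauge is released in the small dish (horizontal distance between gauge and small_dish below 0.013 m and z of gauge in the frame of small_dish between 0.001 and 0.007 m and angle between gauge's own z axis and vertical below 0.09 rad and contact force between the fingers and gauge below 0.05 N), for 0.2 s.
2. the sleeve is released over the drying post (horizontal distance between sleeve and post_stand below 0.011 m and z of sleeve in the frame of post_stand between 0.005 and 0.011 m and angle between sleeve's own z axis and vertical below 0.09 rad and contact force between the fingers and sleeve below 0.05 N), for 0.2 s.
3. the investment cylinder is released on the free seat (horizontal distance between cylinder and free_seat below 0.013 m and z of cylinder in the frame of free_seat between -0.003 and 0.003 m and angle between cylinder's own z axis and vertical below 0.09 rad and contact force between the fingers and cylinder below 0.05 N), for 0.2 s.
4. the ring base is released in the large dish (horizontal distance between ring_base and large_dish below 0.014 m and z of ring_base in the frame of large_dish between 0.001 and 0.007 m and angle between ring_base's own z axis and vertical below 0.09 rad and contact force between the fingers and ring_base below 0.05 N), for 0.2 s.
At the end, for the whole second after the job is handed in: Gauge in the small dish (centre within 13 mm), sleeve over the post (11 mm), cylinder on the free seat (13 mm), base in the large dish (14 mm), each upright within 0.09 rad and down within 3 mm; the other cylinder within 12 mm of its start and upright; all released and at rest (all of step 1 and all of step 2 and all of step 3 and all of step 4 and distance of other_cylinder from where it was at the start of the episode below 0.012 m and angle between other_cylinder's own z axis and vertical below 0.09 rad and linear speed of each of gauge, sleeve, cylinder, ring_base below 0.02 m/s); the robot touches nothing.
It fails at once if the other cylinder was knocked (moved 12 mm or tilted 0.3 rad) (distance of other_cylinder from where it was at the start of the episode above 0.012 m or angle between other_cylinder's own z axis and vertical above 0.3 rad).
It fails at once if the ring gauge was let fall (it moved faster than 0.5 m/s with no finger on it, a drop of more than about 13 mm) (linear speed of gauge above 0.5 m/s and contact force between the fingers and gauge below 0.05 N).
It fails at once if the sleeve was let fall (it moved faster than 0.5 m/s with no finger on it, a drop of more than about 13 mm) (linear speed of sleeve above 0.5 m/s and contact force between the fingers and sleeve below 0.05 N).
It fails at once if the investment cylinder was let fall (it moved faster than 0.5 m/s with no finger on it, a drop of more than about 13 mm) (linear speed of cylinder above 0.5 m/s and contact force between the fingers and cylinder below 0.05 N).
It fails at once if the ring base was let fall (it moved faster than 0.5 m/s with no finger on it, a drop of more than about 13 mm) (linear speed of ring_base above 0.5 m/s and contact force between the fingers and ring_base below 0.05 N).
It also fails if it takes over 128 s, if anything falls off the work surface, if the arm or the gripper's body presses on something with over 40 N, if the wrist force passes 120 N, or if a joint passes its speed limit or range.

## Working session

There is one attempt and no reset: what is moved stays moved. The work goes in short steps, Python scripts to look and compute and a shell command to move; the robot and the scene stay as the last step left them, time stands still between calls to the robot, and variables do not carry over. Pictures are saved under pics/ and viewed, at most 14 in all, crops included, and the job is handed in when it is done.

```bash
ls; mkdir -p pics; cat > look.py <<'E'
from rig import get_obs, camera
import cv2, numpy as np, pickle, sys
from scipy.spatial.transform import Rotation as Ro
def snap(name, fn):
    o=get_obs(); c=camera(name); 
    if name=="wrist":
        T=np.eye(4); T[:3,:3]=Ro.from_quat(o["tool_rot"]).as_matrix(); T[:3,3]=o["position"]
        W=np.linalg.inv(T@np.array(c["T_tool_cam"])); c["R"],c["t"]=W[:3,:3],W[:3,3]
    c["o"]=o; pickle.dump(c,open(f"pics/{fn}.pkl","wb")); cv2.imwrite(f"pics/{fn}.png",c["img"][:,:,::-1]); return c
def load(fn): return pickle.load(open(f"pics/{fn}.pkl","rb"))
def ray(c,uv,z):
    R,t,K=np.array(c["R"]),np.array(c["t"]),np.array(c["intrinsics"])
    d=R.T@np.linalg.inv(K)@np.array([uv[0],uv[1],1.]); p=-R.T@t
    return p+d*(z-p[2])/d[2]
def proj(c,X):
    x=np.array(c["intrinsics"])@(np.array(c["R"])@np.array(X)+np.array(c["t"])); return x[:2]/x[2]
E
python3 -c "
from look import *
for n in ['top','side','wrist']:
    c=snap(n,n+'0'); print(n,np.round(-np.array(c['R']).T@np.array(c['t']),3),np.array(c['intrinsics']).round(1).tolist(),np.round(c['R'],2).tolist())
o=get_obs();print(o)
a=np.hstack([cv2.imread('pics/top0.png')]);
"
```

```text
pics
top [ 0.358 -0.038  1.283] [[535.5, 0.0, 269.7], [0.0, 535.5, 210.7], [0.0, 0.0, 1.0]] [[0.0, -1.0, -0.02], [-0.98, 0.0, -0.19], [0.19, 0.02, -0.98]]
side [ 0.534 -1.088  0.565] [[445.3, 0.0, 277.0], [0.0, 445.3, 208.8], [0.0, 0.0, 1.0]] [[1.0, -0.06, -0.02], [-0.04, -0.4, -0.91], [0.04, 0.91, -0.41]]
wrist [ 0.317 -0.545  0.383] [[338.2, 0.0, 281.0], [0.0, 338.2, 208.2], [0.0, 0.0, 1.0]] [[0.38, -0.92, -0.0], [-0.88, -0.37, 0.3], [-0.28, -0.11, -0.95]]
{'time': 0.15, 'q': array([-1.35447248e+00,  5.28312240e-01,  1.43361852e+00,  1.14646664e-05,
        1.18139121e+00, -1.78460006e-01]), 'joint_velocities': array([-0.00155458, -0.00368392, -0.00134347, -0.00103555, -0.00194793,
        0.00034377]), 'joint_torque': array([ 9.08515358e-04, -4.40429592e+01, -1.76843333e+01,  6.33907341e-02,
        5.52837050e-02, -7.85493671e-05]), 'position': array([ 0.24031397, -0.57635821,  0.23275643]), 'tool_rot': array([ 9.80581450e-01,  1.96110359e-01, -1.10683149e-05, -8.64603703e-04]), 'ft_force': array([-0.28080886, -0.08307142,  0.80464675]), 'moment': array([ 0.00209014, -0.0146051 , -0.02964562]), 'grip_force': 0.0, 'grip_width': 0.08679771081522271}
```

View pics/top0.png

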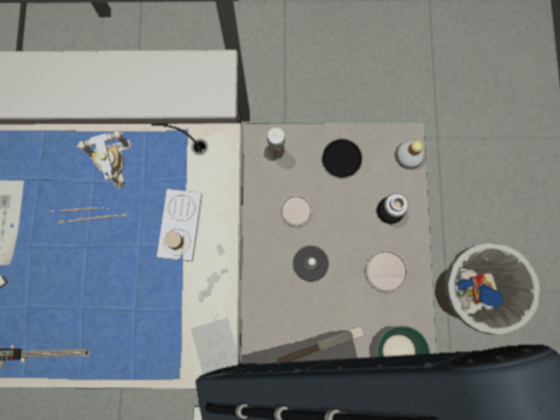

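View pics/side0.png

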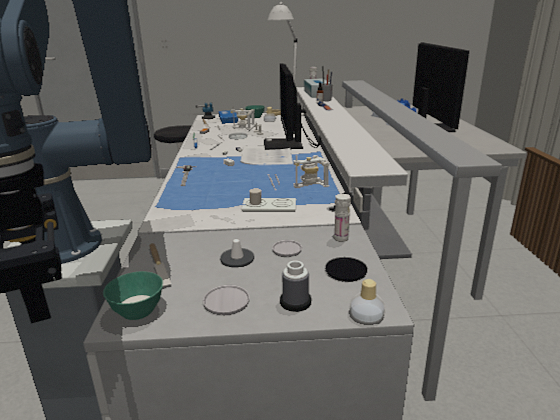

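Top view: mould at (393,208), its look-alikes being the jar at (276,142) and the bottle at (410,153). The pale large dish is at (386,271) and its black look-alike at (342,158). The small dish is at (296,211), the post at (311,263), the free seat at about (181,207) and the occupied seat at (174,240). The green bowl at (405,345) isn't needed. In the side view the mould is the dark stack at (295,285). I'll take one close crop with measurements.

```bash
cat > m1.py <<'E'
from look import *
c=load('top0'); im=cv2.imread('pics/top0.png')
s=load('side0'); si=cv2.imread('pics/side0.png')
cv2.imwrite('pics/crop1.png',np.vstack([cv2.resize(im[125:300,150:440],None,fx=2.6,fy=2.0,interpolation=3)[:, :754],cv2.resize(si[180:320,100:400],(754,240))]))
def blobs(img,cam,mask,z,box,minA=30):
    m=np.zeros_like(mask);x0,y0,x1,y1=box;m[y0:y1,x0:x1]=mask[y0:y1,x0:x1]
    for k in cv2.findContours(m,cv2.RETR_LIST,cv2.CHAIN_APPROX_NONE)[0]:
        if len(k)>5 and cv2.contourArea(k)>minA:
            e=cv2.fitEllipse(k); print(np.round(e[0],1),np.round(e[1],1),'->',ray(cam,e[0],z).round(4), 'diam',np.round(np.array(e[1])/535*1.29,3))
hsv=cv2.cvtColor(im,cv2.COLOR_BGR2HSV); g=hsv[:,:,2]
for nm,box,z,(a,b) in [('mould',(372,185,415,230),.093,(150,255)),('mould dark',(372,185,415,230),.03,(0,75)),('small',(275,190,318,233),.009,(175,255)),('large',(360,245,412,297),.009,(175,255)),('post disc',(285,240,335,290),.008,(0,110)),('post tip',(285,240,335,290),.055,(150,255)),('tray',(155,185,205,265),.014,(185,255)),('black',(318,135,366,182),.009,(0,75))]:
    print(nm); blobs(im,c,cv2.inRange(g,a,b),z,box)
E
python3 m1.py
```

```text
mould
[392.7 206.4] [ 6.3 11.9] -> [ 0.5956 -0.293   0.093 ] diam [0.015 0.029]
[399.2 201.5] [ 7.5 12.3] -> [ 0.6069 -0.3082  0.093 ] diam [0.018 0.03 ]
[391.9 211.7] [31.5 35.7] -> [ 0.5832 -0.2908  0.093 ] diam [0.076 0.086]
[393. 207.] [49.6 52.2] -> [ 0.5941 -0.2937  0.093 ] diam [0.12  0.126]
mould dark
[388.9 211.4] [22.5 24.8] -> [ 0.5961 -0.2971  0.03  ] diam [0.054 0.06 ]
small
[295.9 210.4] [25.4 25.9] -> [ 0.6026 -0.0773  0.009 ] diam [0.061 0.063]
large
[385.7 270.9] [35.  36.8] -> [ 0.4569 -0.2884  0.009 ] diam [0.084 0.089]
post disc
[311.6 261.2] [ 9.2 10.3] -> [ 0.4799 -0.1137  0.008 ] diam [0.022 0.025]
[310.3 263.3] [34.6 35.2] -> [ 0.4748 -0.1107  0.008 ] diam [0.083 0.085]
post tip
[310.4 263.2] [39.  39.3] -> [ 0.4706 -0.1082  0.055 ] diam [0.094 0.095]
[309.5 264.5] [58. 58.] -> [ 0.4678 -0.1061  0.055 ] diam [0.14 0.14]
tray
[176.6 242.1] [16.5 19. ] -> [0.5248 0.2088 0.014 ] diam [0.04  0.046]
[182.4 224.9] [45.8 86.2] -> [0.5663 0.1963 0.014 ] diam [0.11  0.208]
black
[341.6 158. ] [37.1 38.5] -> [ 0.734  -0.1905  0.009 ] diam [0.089 0.093]
```

View pics/crop1.png

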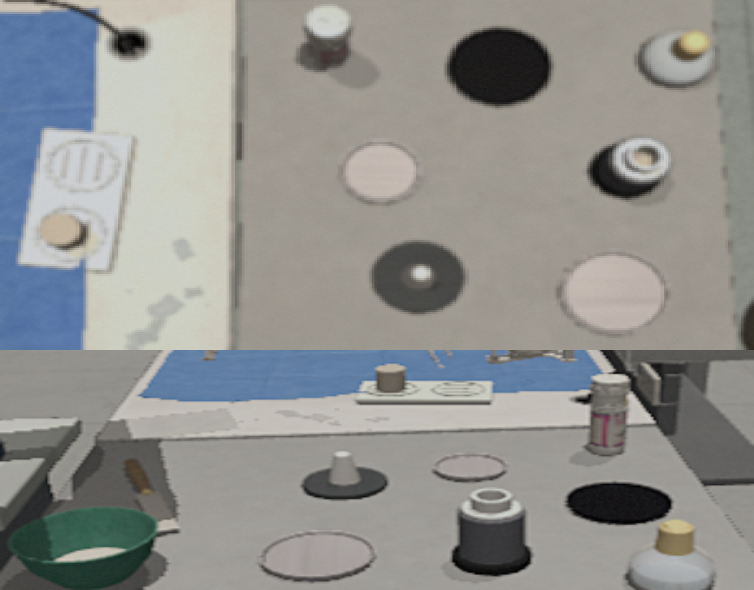

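The mould is the dark stack with a white ring on top at (393,208), and the crop confirms it. The pale dishes are also clear. I'll square the tool to the world and go above the mould for a wrist view.

```bash
python3 -m pendant '[[[0,0,0,0,0,4.524,1],[0,0,0,0,0,4.524,1],[0,0,0,0,0,4.524,1],[0,0,0,0,0,4.524,1],[0,0,0,0,0,4.524,1]]]' 15
python3 -m pendant '[[[0.035,-0.028,0,0,0,0,1],[0.035,-0.028,0,0,0,0,1],[0.035,-0.028,0,0,0,0,1],[0.035,-0.028,0,0,0,0,1],[0.035,-0.028,0,0,0,0,1]]]'
python3 -m pendant '[[[0.035,-0.028,0,0,0,0,1],[0.035,-0.028,0,0,0,0,1],[0.035,-0.028,0,0,0,0,1],[0.035,-0.028,0,0,0,0,1],[0,0,0,0,0,0,1]]]'
python3 -c "
from look import *
snap('wrist','w1');snap('top','top1')"
```

```text
time: 0.78
position: [0.2403, -0.5766, 0.2331]
tool_rot: [1.0, -0.001, -0.0, -0.0]
ft_force: [0.1, -0.2, 0.3]
grip_width: 0.0872
grip_force: 0.0
time: 1.4
position: [0.4163, -0.4358, 0.2333]
tool_rot: [1.0, -0.0, -0.0, -0.0]
ft_force: [0.7, -0.1, -1.7]
grip_width: 0.0867
grip_force: 0.0
time: 2.02
position: [0.5574, -0.3223, 0.2331]
tool_rot: [1.0, 0.002, 0.0, -0.0]
ft_force: [-0.3, -0.6, -0.6]
grip_width: 0.0871
grip_force: 0.0
```

View pics/w1.png

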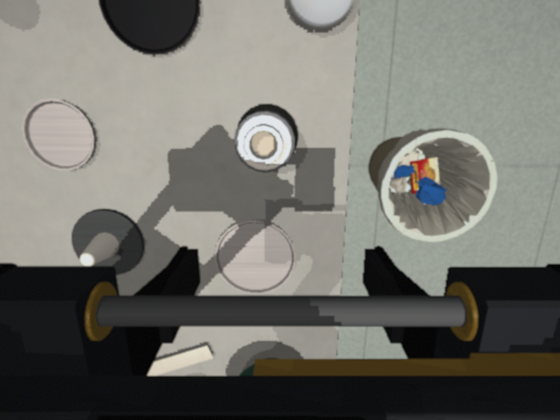

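The wrist view shows the mould at (265,140), the small dish at (60,134), the post disc at (108,243) with its tip at (87,258), and the large dish at (255,256). I'll measure all four by back-projecting contours onto their planes.

```bash
cat > m2.py <<'E'
from look import *
def circ(c,mask,z,box,rmin,rmax):
    m=np.zeros_like(mask);x0,y0,x1,y1=box;m[y0:y1,x0:x1]=mask[y0:y1,x0:x1]
    for k in cv2.findContours(m,cv2.RETR_LIST,cv2.CHAIN_APPROX_NONE)[0]:
        if len(k)<25: continue
        P=np.array([ray(c,p,z)[:2] for p in cv2.convexHull(k)[:,0].astype(float)])*1000
        (x,y),ax,_=cv2.fitEllipse(P.astype(np.float32)) if len(P)>5 else ((0,0),(0,0),0)
        if rmin<ax[0]/2<=ax[1]/2<rmax: print('   c',round(x,1),round(y,1),'diam',np.round(ax,1))
if __name__=='__main__':
    c=load('w1'); im=c['img']; g=cv2.cvtColor(im,cv2.COLOR_RGB2GRAY); e=cv2.dilate(cv2.Canny(g,40,100),np.ones((2,2)))
    for nm,box,z,r in [('gauge top/neck',(232,100,300,175),.093,(9,20)),('flange',(232,100,300,175),.077,(22,28)),('base',(232,95,300,180),.012,(30,40)),('small rim',(15,85,105,180),.009,(30,45)),('large rim',(210,212,302,300),.009,(44,55)),('postdisc',(65,200,150,280),.008,(38,48)),('tip',(72,245,105,272),.055,(4,11))]:
        print(nm); circ(c,e,z,box,*r)
    ch=im.astype(int); rb=ch[:,:,0]-ch[:,:,2]
    print('cyl'); circ(c,cv2.inRange(rb,30,200),.066,(240,120,290,165),5,25)
    print('bright'); circ(c,cv2.inRange(g,150,255),.093,(232,100,300,175),5,40)
    print('dark base'); circ(c,cv2.inRange(g,0,70),.012,(232,95,300,180),20,45)
    print('postdark'); circ(c,cv2.inRange(g,0,95),.008,(65,205,150,275),35,50)
    cv2.imwrite('pics/crop2.png',cv2.resize(im[90:290,15:305,::-1],(800,552),interpolation=2))
E
python3 m2.py
```

```text
gauge top/neck
flange
   c 606.5 -307.1 diam [45.1 48.7]
base
small rim
   c 605.0 -83.2 diam [66.3 69.6]
   c 603.9 -83.4 diam [78.7 81.5]
large rim
postdisc
tip
cyl
   c 604.4 -305.4 diam [20.3 21.3]
bright
   c 582.4 -326.8 diam [10.6 15.8]
   c 605.5 -306.5 diam [23.5 24.7]
   c 609.0 -307.6 diam [43.6 47.7]
dark base
   c 606.1 -307.0 diam [63.9 65.8]
postdark
```

View pics/crop2.png

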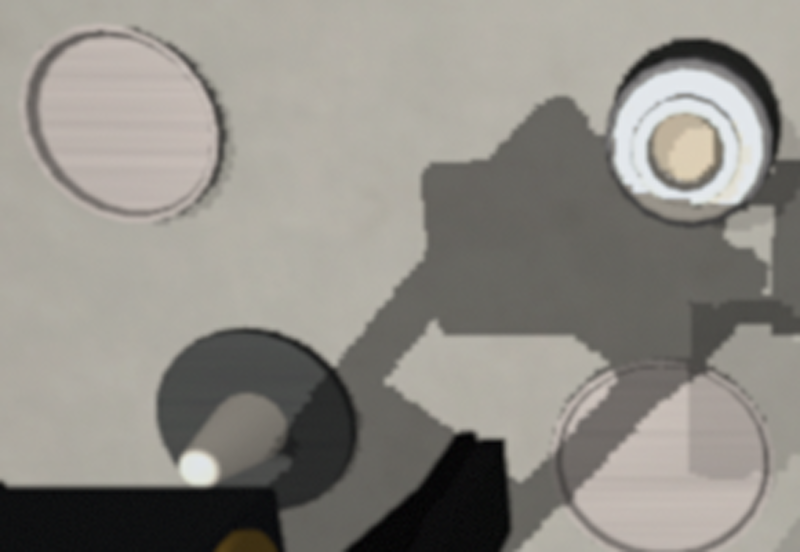

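```bash
python3 -m pendant '[[[0.012,-0.004,0.01,0,0,0,1],[0.012,-0.004,0.01,0,0,0,1],[0.012,-0.004,0.01,0,0,0,1],[0.012,-0.004,0.01,0,0,0,1],[0,0,0,0,0,0,1]]]'
python3 - <<'E'
from m2 import *
c=snap('wrist','w2'); im=c['img'];o=c['o'];P=o['position'];print(P,o['tool_rot'])
for z in (.093,.077,.012): print(proj(c,[P[0],P[1],z]))
g=cv2.cvtColor(im,cv2.COLOR_RGB2GRAY); ch=im.astype(int); rb=ch[:,:,0]-ch[:,:,2]
b=(200,100,360,330)
print('hole');circ(c,cv2.inRange(g,150,255),.093,b,9,15)
print('hole e');circ(c,cv2.Canny(g,40,100),.093,b,9,20)
print('fl e');circ(c,cv2.Canny(g,40,100),.077,b,22,28)
print('dark');circ(c,cv2.inRange(g,0,70),.012,b,30,40)
s=snap('side','s1');si=s['img'][:,:,::-1]
big=np.hstack([cv2.resize(im[90:300,150:400,::-1],(500,420)),cv2.resize(si[250:320,270:320],(300,420))]);cv2.imwrite('pics/crop3.png',big)
E
```

```text
time: 2.75
position: [0.6038, -0.308, 0.1919]
tool_rot: [1.0, 0.001, -0.001, -0.001]
ft_force: [-0.1, -0.0, 0.1]
grip_width: 0.0871
grip_force: 0.0
[ 0.60380191 -0.30796953  0.19192108] [ 9.99999152e-01  6.02031048e-04 -9.07339596e-04 -7.14615570e-04]
[281.37219601 214.07225999]
[281.39058944 207.90550243]
[281.44832574 188.54828409]
hole
hole e
   c 614.7 -305.8 diam [22.9 29.7]
   c 629.5 -299.9 diam [27.2 34.4]
fl e
   c 606.6 -306.2 diam [48.7 49.8]
dark
   c 606.6 -306.8 diam [66.6 67.7]
```

View pics/crop3.png

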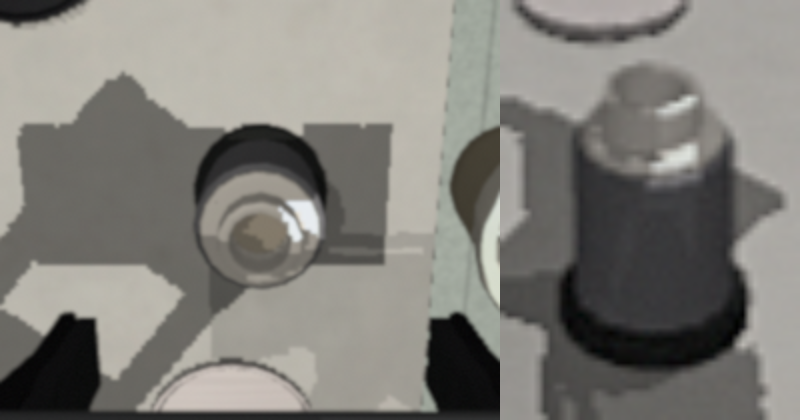

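The close crop shows the stack centred between the fingers, with the flange back-projecting to (0.6066,-0.3065). Going down to grip the gauge neck.

```bash
python3 -m pendant '[[[0.0025,-0.0015,0.03,0,0,0,1],[0,0,0.03,0,0,0,1],[0,0,0.025,0,0,0,1],[0,0,0.0165,0,0,0,1],[0,0,0,0,0,0,1]]]'
python3 -m pendant '[[[0,0,0,0,0,0,0.3],[0,0,0,0,0,0,0.3],[0,0,0,0,0,0,0.3],[0,0,0,0,0,0,0.3],[0,0,0,0,0,0,0.3]]]' 12
python3 -m pendant '[[[0,0,0,0,0,0,0.3],[0,0,0,0,0,0,0.3],[0,0,0,0,0,0,0.3],[0,0,0,0,0,0,0.3],[0,0,0,0,0,0,0.3]]]' 12
```

```text
time: 3.48
position: [0.6052, -0.3072, 0.0911]
tool_rot: [1.0, -0.0, -0.001, -0.001]
ft_force: [-1.1, -0.4, 0.5]
grip_width: 0.0872
grip_force: 0.0
time: 4.1
position: [0.6059, -0.3074, 0.0922]
tool_rot: [1.0, 0.0, 0.0, 0.0]
ft_force: [0.9, -0.5, 0.4]
grip_width: 0.0449
grip_force: 0.0
time: 4.72
position: [0.6059, -0.3074, 0.092]
tool_rot: [1.0, 0.0, -0.0, -0.0]
ft_force: [0.1, -0.1, -0.4]
grip_width: 0.0343
grip_force: 12.0
```

```bash
python3 -m pendant '[[[0,0,-0.005,0,0,0,0.3],[0,0,-0.015,0,0,0,0.3],[0,0,-0.025,0,0,0,0.3],[0,0,-0.025,0,0,0,0.3],[0,0,-0.01,0,0,0,0.3]]]' 12
python3 -m pendant '[[[0,-0.015,0,0,0,0,0.3],[0,-0.03,0,0,0,0,0.3],[0,-0.03,0,0,0,0,0.3],[0,-0.03,0,0,0,0,0.3],[0,-0.015,0,0,0,0,0.3]]]' 12
python3 -m pendant '[[[-0.02,0,0,0,0,0,0.3],[-0.03,0,0,0,0,0,0.3],[-0.02,0,0,0,0,0,0.3],[0,0,0,0,0,0,0.3],[0,0,0,0,0,0,0.3]]]' 12
python3 - <<'E'
from m2 import *
c=snap('wrist','w3'); im=c['img'];print(c['o']['position'])
for n,p in [('small',[.6045,-.083,.009]),('post',[.475,-.115,.008]),('large',[.457,-.295,.009]),('mould',[.6065,-.3065,.072])]:print(n,proj(c,p))
E
```

```text
time: 5.35
position: [0.607, -0.3082, 0.175]
tool_rot: [1.0, 0.0, 0.002, 0.001]
ft_force: [0.6, 0.5, -0.4]
grip_width: 0.0339
grip_force: 12.0
time: 5.98
position: [0.6048, -0.1845, 0.1709]
tool_rot: [1.0, 0.001, -0.002, -0.001]
ft_force: [0.5, -0.5, -1.3]
grip_width: 0.0338
grip_force: 12.0
time: 6.6
position: [0.5369, -0.1878, 0.1721]
tool_rot: [1.0, -0.0, 0.001, 0.0]
ft_force: [0.4, 1.0, -0.6]
grip_width: 0.034
grip_force: 12.0
[ 0.5369121  -0.18778323  0.17207684]
small [164.46283934 120.60399588]
post [209.41637677 252.16969233]
large [385.41638337 268.5585026 ]
mould [446.23485884 121.98164828]
```

View pics/w3.png

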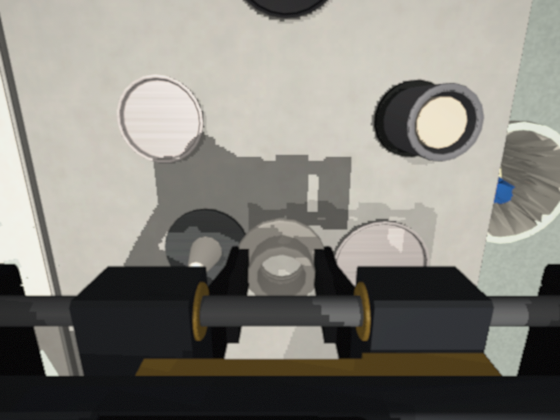

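The gauge is held level at (282,270). The small dish is at (161,118), and the mould now shows the bare cylinder top at (443,122).

```bash
python3 - <<'E'
from m2 import *
c=load('w3'); im=c['img']; g=cv2.cvtColor(im,cv2.COLOR_RGB2GRAY); e=cv2.Canny(g,40,100)
print('small');circ(c,e,.009,(110,65,212,170),30,45)
print('sleeve rim');circ(c,e,.072,(370,70,495,170),20,32)
E
```

```text
small
   c 605.2 -79.7 diam [67.  67.2]
   c 604.5 -80.4 diam [67.9 69.8]
   c 599.6 -82.6 diam [77.3 86.8]
sleeve rim
   c 605.9 -305.4 diam [44.3 44.9]
   c 605.9 -305.4 diam [44.7 45.3]
   c 608.1 -281.9 diam [42.1 44.9]
```

```bash
python3 -m pendant '[[[0.015,-0.024,0,0,0,0,0.3],[0.02,-0.03,0,0,0,0,0.3],[0.02,-0.03,0,0,0,0,0.3],[0.013,-0.024,0,0,0,0,0.3],[0,0,0,0,0,0,0.3]]]' 12
python3 -m pendant '[[[0,0,0.02,0,0,0,0.3],[0,0,0.03,0,0,0,0.3],[0,0,0.025,0,0,0,0.3],[0,0,0.01,0,0,0,0.3],[0,0,0,0,0,0,0.3]]]' 12
python3 - <<'E'
from m2 import *
c=snap('wrist','w4'); im=c['img'];o=c['o'];print(o['position'],o['tool_rot']); g=cv2.cvtColor(im,cv2.COLOR_RGB2GRAY)
e=cv2.Canny(g,40,100)
P=o['position']; print(proj(c,[.6045,-.08,.004]))
cv2.imwrite('pics/crop4.png',cv2.resize(im[80:340,150:410,::-1],(600,600),interpolation=2))
circ(c,e,.009,(150,80,410,280),30,45)
E
```

```text
time: 7.28
position: [0.6055, -0.0776, 0.1719]
tool_rot: [1.0, 0.002, 0.001, 0.0]
ft_force: [0.0, -0.1, 0.3]
grip_width: 0.0341
grip_force: 12.0
time: 7.9
position: [0.6037, -0.0799, 0.0865]
tool_rot: [1.0, -0.0, -0.001, -0.0]
ft_force: [-0.0, -0.2, 0.3]
grip_width: 0.034
grip_force: 12.0
[ 0.60370073 -0.07989336  0.08653904] [ 9.99999796e-01 -3.04906980e-04 -5.48548816e-04 -1.18119408e-04]
[281.36426023 220.21872273]
```

View pics/crop4.png

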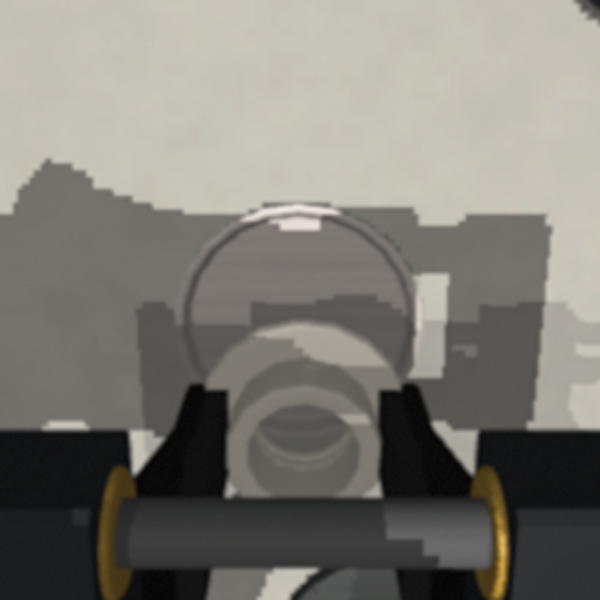

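```bash
python3 - <<'E'
from m2 import *
c=load('w4');r=ray(c,(280.2,168.8),.009);print(r-[.039,0,0])
E
python3 -m pendant '[[[0,0,0.02,0,0,0,0.3],[0,0,0.015,0,0,0,0.3],[0,0,0.01,0,0,0,0.3],[0,0,0.005,0,0,0,0.3],[0,0,0,0,0,0,0.3]]]' 12
python3 -m pendant '[[[0,0,0.002,0,0,0,0.3],[0,0,0.002,0,0,0,0.3],[0,0,0.001,0,0,0,0.3],[0,0,0,0,0,0,0.3],[0,0,0,0,0,0,0.3]]]' 12
```

```text
[ 0.60438672 -0.07922225  0.009     ]
time: 8.57
position: [0.6038, -0.0793, 0.0369]
tool_rot: [1.0, 0.0, -0.0, -0.0]
ft_force: [1.0, 0.4, -0.4]
grip_width: 0.0343
grip_force: 12.0
time: 9.2
position: [0.6039, -0.0794, 0.0321]
tool_rot: [1.0, 0.0, 0.0, 0.0]
ft_force: [0.2, 0.3, -0.8]
grip_width: 0.0342
grip_force: 12.0
```

```bash
python3 -m pendant '[[[0,0,0.001,0,0,0,0.3],[0,0,0.001,0,0,0,0.3],[0,0,0.001,0,0,0,0.3],[0,0,0,0,0,0,0.3],[0,0,0,0,0,0,0.3]]]' 12
python3 -m pendant '[[[0,0,0.001,0,0,0,0.3],[0,0,0,0,0,0,0.3],[0,0,0,0,0,0,0.3],[0,0,0,0,0,0,0.3],[0,0,0,0,0,0,0.3]]]' 12
```

```text
time: 9.82
position: [0.6039, -0.0794, 0.029]
tool_rot: [1.0, 0.0, -0.0, -0.0]
ft_force: [-0.3, -0.4, -0.7]
grip_width: 0.0342
grip_force: 12.0
time: 10.45
position: [0.6039, -0.0794, 0.0281]
tool_rot: [1.0, 0.0, 0.0, -0.0]
ft_force: [0.1, -0.5, -0.3]
grip_width: 0.0339
grip_force: 12.0
```

```bash
python3 -m pendant '[[[0,0,0.001,0,0,0,0.3],[0,0,0.0005,0,0,0,0.3],[0,0,0,0,0,0,0.3],[0,0,0,0,0,0,0.3],[0,0,0,0,0,0,0.3]]]' 12
```

```text
time: 11.08
position: [0.6039, -0.0794, 0.0279]
tool_rot: [1.0, 0.0, 0.0, 0.0]
ft_force: [-2.0, 0.6, 8.2]
grip_width: 0.0339
grip_force: 12.0
```

```bash
python3 -m pendant '[[[0,0,0,0,0,0,0.5],[0,0,0,0,0,0,0.7],[0,0,0,0,0,0,1],[0,0,0,0,0,0,1],[0,0,0,0,0,0,1]]]' 12
python3 -m pendant '[[[0,0,-0.01,0,0,0,1],[0,0,-0.03,0,0,0,1],[0,0,-0.04,0,0,0,1],[0,0,-0.04,0,0,0,1],[0,0,-0.03,0,0,0,1]]]' 12
python3 -m pendant '[[[-0.03,0.02,0,0,0,0,1],[-0.04,0.03,0,0,0,0,1],[-0.04,0.03,0,0,0,0,1],[-0.02,0.02,0,0,0,0,1],[0,0,0,0,0,0,1]]]' 12
python3 - <<'E'
from m2 import *
c=snap('wrist','w5'); im=c['img'];print(c['o']['position'])
g=cv2.cvtColor(im,cv2.COLOR_RGB2GRAY); e=cv2.Canny(g,40,100)
u=proj(c,[.604,-.08,.009]).astype(int);print(u)
circ(c,e,.009,(u[0]-55,max(u[1]-55,0),u[0]+55,u[1]+55),30,45);print();circ(c,e,.029,(u[0]-55,max(u[1]-55,0),u[0]+55,u[1]+55),10,20);print()
circ(c,e,.013,(u[0]-55,max(u[1]-55,0),u[0]+55,u[1]+55),22,28)
E
```

```text
time: 11.7
position: [0.6039, -0.0794, 0.0264]
tool_rot: [1.0, 0.0, -0.0, -0.0]
ft_force: [0.5, 0.1, -1.2]
grip_width: 0.0756
grip_force: 0.0
time: 12.32
position: [0.6044, -0.0795, 0.1793]
tool_rot: [1.0, 0.0, 0.001, 0.0]
ft_force: [0.7, -0.5, 0.1]
grip_width: 0.087
grip_force: 0.0
time: 12.95
position: [0.4729, -0.1804, 0.1773]
tool_rot: [1.0, -0.002, 0.0, 0.0]
ft_force: [-0.0, 0.4, -0.2]
grip_width: 0.0873
grip_force: 0.0
[ 0.47289248 -0.18041893  0.17730302]
[163  44]
   c 604.3 -79.5 diam [66.8 67.1]
   c 601.4 -83.7 diam [66.4 74.8]
   c 604.1 -79.8 diam [67.3 67.9]
   c 604.0 -77.3 diam [69.3 71.8]

   c 603.5 -79.5 diam [23.8 24.1]
   c 603.4 -79.7 diam [24.5 24.8]
   c 602.2 -83.2 diam [34.  35.6]

   c 603.5 -79.5 diam [48.3 49.4]
   c 602.9 -80.9 diam [50.6 52.8]
```

View pics/w5.png

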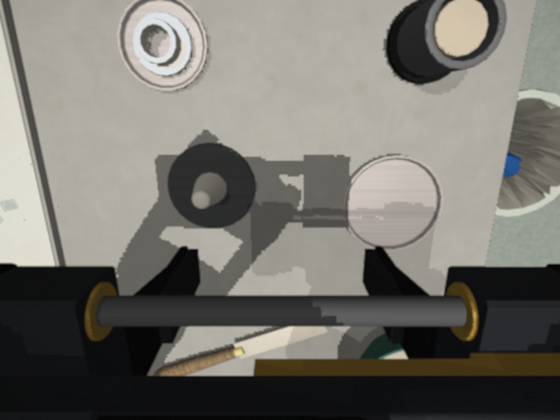

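The gauge sits flat and centred in the small dish at (163,43). The post at (212,185), its tip at (203,198), and the large dish at (394,201) are fully visible, so I'll measure them.

```bash
python3 - <<'E'
from m2 import *
c=load('w5'); im=c['img']; g=cv2.cvtColor(im,cv2.COLOR_RGB2GRAY); e=cv2.Canny(g,40,100)
print('large');circ(c,e,.009,(335,145,452,258),42,53)
print('post');circ(c,cv2.morphologyEx(cv2.inRange(g,0,68),cv2.MORPH_OPEN,np.ones((5,5))),.008,(155,135,265,240),38,50)
circ(c,e,.008,(155,135,265,240),38,48)
for t in (115,130,145): circ(c,cv2.inRange(g,t,255),.055,(190,182,216,210),4,11)
print('tip pix->',ray(c,(203,198),.055))
print('sleeve');circ(c,e,.072,(380,0,515,95),20,32)
E
cat > /dev/null
```

```text
large
   c 460.0 -288.8 diam [89.2 89.5]
   c 459.3 -290.0 diam [93.9 94.7]
post
   c 477.9 -112.7 diam [84.1 85.1]
   c 479.1 -112.6 diam [14.2 15.2]
   c 479.1 -112.5 diam [12.7 13.4]
tip pix-> [ 0.479749   -0.11503179  0.055     ]
sleeve
   c 605.4 -305.3 diam [44.7 45.4]
   c 603.0 -300.6 diam [43.9 50.6]
```

```bash
python3 -m pendant '[[[0.026,0.025,0,0,0,0,1],[0.036,0.034,0,0,0,0,1],[0.036,0.034,0,0,0,0,1],[0.026,0.025,0,0,0,0,1],[0.008,0.007,0,0,0,0,1]]]' 12
python3 -m pendant '[[[0,0,0.01,0,0,0,1],[0,0,0,0,0,0,1],[0,0,0,0,0,0,1],[0,0,0,0,0,0,1],[0,0,0,0,0,0,1]]]' 12
python3 - <<'E'
from m2 import *
c=snap('wrist','w6'); im=c['img'];P=c['o']['position'];print(P)
g=cv2.cvtColor(im,cv2.COLOR_RGB2GRAY); e=cv2.Canny(g,40,100);b=(200,120,370,290)
print(proj(c,[.606,-.306,.072]))
print('rim');circ(c,e,.072,b,20,32);print('cyl');circ(c,e,.066,b,15,21);print('base');circ(c,cv2.inRange(g,0,68),.012,b,31,36)
E
```

```text
time: 13.62
position: [0.6083, -0.3048, 0.1765]
tool_rot: [1.0, 0.0, 0.001, 0.0]
ft_force: [0.1, 0.1, 0.2]
grip_width: 0.0868
grip_force: 0.0
time: 14.25
position: [0.6059, -0.3043, 0.167]
tool_rot: [1.0, 0.0, 0.0, 0.0]
ft_force: [0.6, -0.0, 0.3]
grip_width: 0.0869
grip_force: 0.0
[ 0.60585543 -0.30429081  0.16696837]
[283.39207593 215.7844807 ]
rim
   c 566.4 -293.4 diam [40.3 50.5]
   c 605.8 -306.0 diam [43.6 44.4]
   c 619.8 -305.8 diam [47.  49.7]
cyl
   c 606.3 -306.3 diam [37.4 37.9]
base
   c 606.8 -306.5 diam [66.8 67. ]
```

Sleeve is at (0.606,-0.306), so +2 mm tool y is needed. Descend to z 0.050 and grip.

```bash
python3 -m pendant '[[[0,0.002,0.025,0,0,0,1],[0,0,0.03,0,0,0,1],[0,0,0.03,0,0,0,1],[0,0,0.02,0,0,0,1],[0,0,0.012,0,0,0,1]]]' 12
python3 -m pendant '[[[0,0,0,0,0,0,0.55],[0,0,0,0,0,0,0.55],[0,0,0,0,0,0,0.55],[0,0,0,0,0,0,0.55],[0,0,0,0,0,0,0.55]]]' 12
python3 -m pendant '[[[0,0,-0.004,0,0,0,0.55],[0,0,-0.008,0,0,0,0.55],[0,0,-0.012,0,0,0,0.55],[0,0,-0.015,0,0,0,0.55],[0,0,-0.015,0,0,0,0.55]]]' 12
python3 -c "
from look import *
c=snap('side','s2');cv2.imwrite('pics/crop5.png',cv2.resize(c['img'][150:330,200:400,::-1],(660,594),interpolation=2))"
```

```text
time: 14.92
position: [0.6057, -0.3063, 0.0485]
tool_rot: [1.0, -0.0, -0.0, -0.0]
ft_force: [0.1, 0.1, 0.1]
grip_width: 0.0867
grip_force: 0.0
time: 15.55
position: [0.6063, -0.3067, 0.0504]
tool_rot: [1.0, 0.0, 0.001, 0.0]
ft_force: [0.1, -0.2, 3.1]
grip_width: 0.0554
grip_force: 12.0
time: 16.18
position: [0.6061, -0.3066, 0.105]
tool_rot: [1.0, -0.0, 0.0, 0.0]
ft_force: [0.4, 0.3, -0.3]
grip_width: 0.055
grip_force: 12.0
```

View pics/crop5.png

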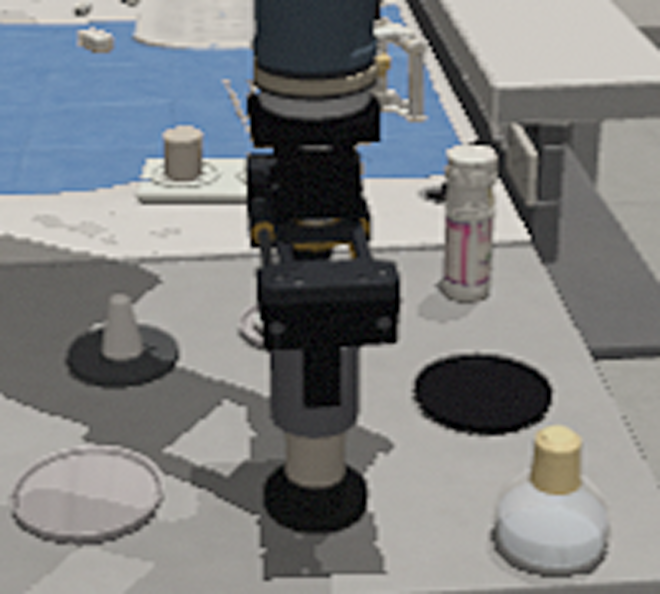

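The crop shows the sleeve leaving the cylinder upright on the base. Lifting clear and carrying it over the post.

```bash
python3 -m pendant '[[[0,0,-0.015,0,0,0,0.55],[0,0,-0.02,0,0,0,0.55],[0,0,-0.02,0,0,0,0.55],[0,0,-0.01,0,0,0,0.55],[0,0,0,0,0,0,0.55]]]' 12
python3 -m pendant '[[[-0.018,-0.027,0,0,0,0,0.55],[-0.025,-0.038,0,0,0,0,0.55],[-0.025,-0.038,0,0,0,0,0.55],[-0.025,-0.038,0,0,0,0,0.55],[-0.018,-0.027,0,0,0,0,0.55]]]' 12
python3 -m pendant '[[[-0.010,-0.015,0,0,0,0,0.55],[-0.007,-0.011,0,0,0,0,0.55],[0,0,0,0,0,0,0.55],[0,0,0,0,0,0,0.55],[0,0,0,0,0,0,0.55]]]' 12
python3 - <<'E'
from m2 import *
c=snap('wrist','w7'); im=c['img'];print(c['o']['position'])
g=cv2.cvtColor(im,cv2.COLOR_RGB2GRAY)
m=cv2.morphologyEx(cv2.inRange(g,0,68),cv2.MORPH_OPEN,np.ones((5,5)))
for z in (.008,.055): print(proj(c,[.478,-.1127,z]),proj(c,[.521,-.1127,z]))
cv2.imwrite('pics/crop6.png',cv2.resize(im[100:330,150:410,::-1],(678,600),interpolation=2))
E
```

```text
time: 16.85
position: [0.6064, -0.3067, 0.1699]
tool_rot: [1.0, 0.0, 0.001, 0.001]
ft_force: [-0.2, 0.1, -0.8]
grip_width: 0.0552
grip_force: 12.0
time: 17.48
position: [0.4928, -0.1363, 0.1678]
tool_rot: [1.0, 0.0, -0.001, -0.001]
ft_force: [0.7, 0.5, -0.2]
grip_width: 0.0553
grip_force: 12.0
time: 18.1
position: [0.4787, -0.1133, 0.1685]
tool_rot: [1.0, -0.0, 0.0, 0.0]
ft_force: [0.2, 0.3, -0.3]
grip_width: 0.0553
grip_force: 12.0
[ 0.4786894  -0.11327667  0.16854583]
[280.50015255 194.67262078] [280.43898991 149.17144086]
[280.4169646  209.56450713] [280.34138038 157.05296455]
```

View pics/crop6.png

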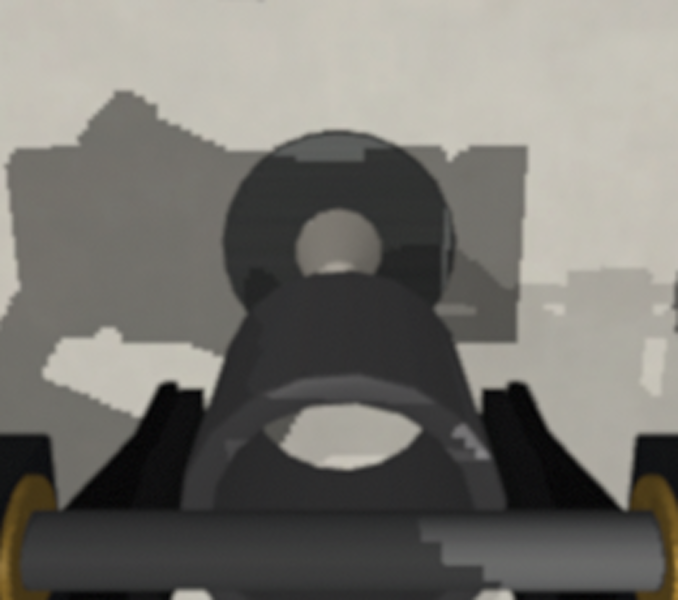

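The disc is centred at pixel (280,195), matching the predicted post pose, and the sleeve is straight above it. Lowering.

```bash
python3 -m pendant '[[[0,0,0.02,0,0,0,0.55],[0,0,0.025,0,0,0,0.55],[0,0,0.025,0,0,0,0.55],[0,0,0.015,0,0,0,0.55],[0,0,0.01,0,0,0,0.55]]]' 12
python3 -m pendant '[[[0,0,0.01,0,0,0,0.55],[0,0,0.008,0,0,0,0.55],[0,0,0.004,0,0,0,0.55],[0,0,0.001,0,0,0,0.55],[0,0,0,0,0,0,0.55]]]' 12
python3 -m pendant '[[[0,0,0.001,0,0,0,0.55],[0,0,0.001,0,0,0,0.55],[0,0,0.001,0,0,0,0.55],[0,0,0,0,0,0,0.55],[0,0,0,0,0,0,0.55]]]' 12
```

```text
time: 18.77
position: [0.478, -0.1126, 0.0728]
tool_rot: [1.0, -0.0, -0.0, -0.0]
ft_force: [0.2, -0.2, -0.5]
grip_width: 0.0555
grip_force: 12.0
time: 19.4
position: [0.4781, -0.1125, 0.0507]
tool_rot: [1.0, -0.0, 0.0, 0.0]
ft_force: [-0.2, 0.2, -0.6]
grip_width: 0.0551
grip_force: 12.0
time: 20.02
position: [0.4779, -0.1124, 0.0475]
tool_rot: [1.0, -0.0, -0.0, -0.0]
ft_force: [0.5, 0.1, -1.5]
grip_width: 0.0555
grip_force: 12.0
```

```bash
python3 -m pendant '[[[0,0,0.001,0,0,0,0.55],[0,0,0.0005,0,0,0,0.55],[0,0,0,0,0,0,0.55],[0,0,0,0,0,0,0.55],[0,0,0,0,0,0,0.55]]]' 12
python3 -m pendant '[[[0,0,0.0005,0,0,0,0.55],[0,0,0.0005,0,0,0,0.55],[0,0,0,0,0,0,0.55],[0,0,0,0,0,0,0.55],[0,0,0,0,0,0,0.55]]]' 12
```

```text
time: 20.65
position: [0.4779, -0.1124, 0.0463]
tool_rot: [1.0, 0.0, 0.0, 0.0]
ft_force: [-0.7, 0.1, 5.2]
grip_width: 0.0552
grip_force: 12.0
time: 21.28
position: [0.4779, -0.1124, 0.0462]
tool_rot: [1.0, 0.0, 0.0, 0.0]
ft_force: [-2.6, 0.6, 13.4]
grip_width: 0.0554
grip_force: 12.0
```

```bash
python3 -m pendant '[[[0,0,0,0,0,0,0.75],[0,0,0,0,0,0,1],[0,0,0,0,0,0,1],[0,0,0,0,0,0,1],[0,0,0,0,0,0,1]]]' 12
python3 -m pendant '[[[0,0,-0.01,0,0,0,1],[0,0,-0.03,0,0,0,1],[0,0,-0.035,0,0,0,1],[0,0,-0.035,0,0,0,1],[0,0,-0.015,0,0,0,1]]]' 12
python3 -m pendant '[[[0.018,0.027,0,0,0,0,1],[0.025,0.038,0,0,0,0,1],[0.025,0.038,0,0,0,0,1],[0.025,0.038,0,0,0,0,1],[0.018,0.027,0,0,0,0,1]]]' 12
python3 -m pendant '[[[0.010,0.015,0,0,0,0,1],[0.007,0.011,0,0,0,0,1],[0,0,0,0,0,0,1],[0,0,0,0,0,0,1],[0,0,0,0,0,0,1]]]' 12
python3 - <<'E'
from m2 import *
c=snap('wrist','w8'); im=c['img'];P=c['o']['position'];print(P)
g=cv2.cvtColor(im,cv2.COLOR_RGB2GRAY); e=cv2.Canny(g,40,100);b=(200,120,370,290)
print('cyl');circ(c,e,.066,b,15,21);print('base');circ(c,cv2.inRange(g,0,60),.012,b,31,36)
s=snap('side','s3')['img'];cv2.imwrite('pics/crop7.png',np.hstack([cv2.resize(im[90:300,150:400,::-1],(400,400)),cv2.resize(s[210:320,210:320,::-1],(400,400))]))
E
```

```text
time: 21.9
position: [0.4779, -0.1124, 0.0449]
tool_rot: [1.0, -0.0, -0.0, -0.0]
ft_force: [-0.3, -0.3, 0.6]
grip_width: 0.0862
grip_force: 0.0
time: 22.52
position: [0.4788, -0.1128, 0.1728]
tool_rot: [1.0, 0.0, 0.002, 0.001]
ft_force: [-0.9, 0.1, -0.1]
grip_width: 0.0869
grip_force: 0.0
time: 23.15
position: [0.5898, -0.2822, 0.1708]
tool_rot: [1.0, -0.0, 0.001, 0.0]
ft_force: [-0.3, 0.3, -1.1]
grip_width: 0.0872
grip_force: 0.0
time: 23.78
position: [0.6055, -0.3055, 0.1701]
tool_rot: [1.0, 0.0, -0.0, -0.0]
ft_force: [-0.1, 0.7, 0.5]
grip_width: 0.0868
grip_force: 0.0
[ 0.60549422 -0.30546774  0.17014525]
cyl
base
   c 606.3 -306.4 diam [66.3 68. ]
```

View pics/crop7.png

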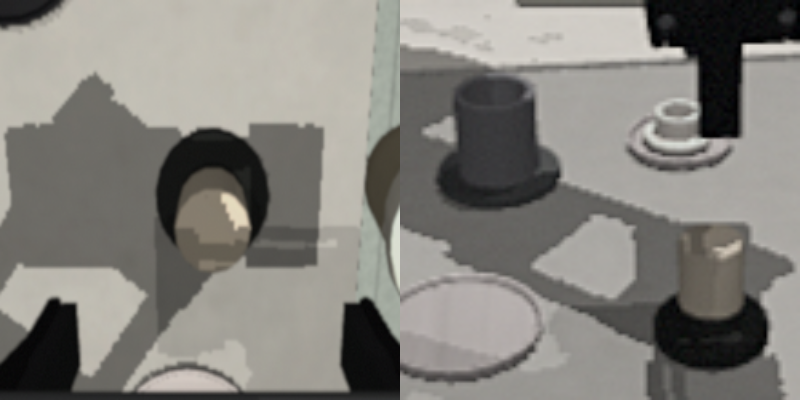

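The sleeve stands on the post and the cylinder is upright on the base (base centre 0.6063,-0.3064). Gripping the cylinder.

```bash
python3 -m pendant '[[[0.001,0.001,0.025,0,0,0,1],[0,0,0.03,0,0,0,1],[0,0,0.03,0,0,0,1],[0,0,0.025,0,0,0,1],[0,0,0.018,0,0,0,1]]]' 15
python3 -m pendant '[[[0,0,0,0,0,0,0.7],[0,0,0,0,0,0,0.35],[0,0,0,0,0,0,0.35],[0,0,0,0,0,0,0.35],[0,0,0,0,0,0,0.35]]]' 15
python3 -m pendant '[[[0,0,0,0,0,0,0.35],[0,0,0,0,0,0,0.35],[0,0,0,0,0,0,0.35],[0,0,-0.002,0,0,0,0.35],[0,0,-0.004,0,0,0,0.35]]]' 15
python3 -m pendant '[[[0,0,-0.01,0,0,0,0.35],[0,0,-0.02,0,0,0,0.35],[0,0,-0.03,0,0,0,0.35],[0,0,-0.03,0,0,0,0.35],[0,0,-0.02,0,0,0,0.35]]]' 15
```

```text
time: 24.5
position: [0.6065, -0.3069, 0.0408]
tool_rot: [1.0, 0.0, -0.001, -0.0]
ft_force: [0.2, -0.4, -0.6]
grip_width: 0.0871
grip_force: 0.0
time: 25.12
position: [0.6071, -0.3075, 0.0426]
tool_rot: [1.0, 0.0, 0.0, 0.0]
ft_force: [-0.8, -0.3, 0.1]
grip_width: 0.0449
grip_force: 0.0
time: 25.75
position: [0.6065, -0.3072, 0.0475]
tool_rot: [1.0, 0.0, -0.001, -0.0]
ft_force: [0.2, -0.8, -1.5]
grip_width: 0.0378
grip_force: 15.0
time: 26.38
position: [0.6078, -0.308, 0.1616]
tool_rot: [1.0, 0.0, 0.002, 0.001]
ft_force: [-0.3, 0.1, -0.9]
grip_width: 0.0375
grip_force: 15.0
```

```bash
python3 -m pendant '[[[-0.005,-0.025,0,0,0,0,0.35],[-0.008,-0.045,0,0,0,0,0.35],[-0.008,-0.048,0,0,0,0,0.35],[-0.008,-0.048,0,0,0,0,0.35],[-0.008,-0.048,0,0,0,0,0.35]]]' 15
python3 -m pendant '[[[-0.008,-0.048,0,0,0,0,0.35],[-0.008,-0.048,0,0,0,0,0.35],[-0.008,-0.048,0,0,0,0,0.35],[-0.008,-0.045,0,0,0,0,0.35],[-0.005,-0.025,0,0,0,0,0.35]]]' 15
python3 -m pendant '[[[-0.005,0,0,0,0,0,0.35],[0,0,0,0,0,0,0.35],[0,0,0,0,0,0,0.35],[0,0,0,0,0,0,0.35],[0,0,0,0,0,0,0.35]]]' 15
python3 -c "
from look import *
c=snap('wrist','w9');print(c['o']['position'],c['o']['tool_rot'])"
```

```text
time: 27.0
position: [0.5701, -0.0922, 0.1598]
tool_rot: [1.0, -0.0, 0.001, 0.0]
ft_force: [1.5, 1.2, -0.6]
grip_width: 0.0378
grip_force: 15.0
time: 27.62
position: [0.5327, 0.1229, 0.1597]
tool_rot: [1.0, 0.001, 0.001, -0.0]
ft_force: [-0.1, -0.3, -2.4]
grip_width: 0.0379
grip_force: 15.0
time: 28.25
position: [0.5281, 0.12, 0.158]
tool_rot: [1.0, -0.001, -0.0, 0.0]
ft_force: [-0.6, 0.5, -2.2]
grip_width: 0.0381
grip_force: 15.0
[0.52812294 0.12001195 0.15799882] [ 9.99999857e-01 -5.33037684e-04 -3.54662599e-05  1.10792978e-05]
```

View pics/w9.png

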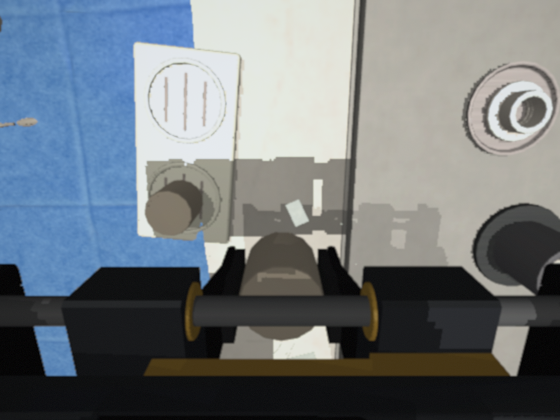

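The free seat's rim is centred near (187,101). The occupied seat is at (184,199), with the other cylinder leaning in perspective over (174,208).

```bash
python3 - <<'E'
from m2 import *
c=load('w9'); im=c['img']; g=cv2.cvtColor(im,cv2.COLOR_RGB2GRAY); e=cv2.dilate(cv2.Canny(g,20,60),np.ones((2,2)))
circ(c,e,.017,(140,55,234,152),26,38)
print(ray(c,(187,101),.017), ray(c,(184,199),.017))
for th in (200,190,180):
  m=cv2.inRange(im,(th,th,th),(255,255,255))
t=[ray(c,p,.014)[:2] for p in [(135,42),(240,54)]];print(t, np.degrees(np.arctan2(*(t[1]-t[0]))))
E
```

```text
c 611.7 197.0 diam [57.1 61.3]
   c 610.7 197.2 diam [66.  70.4]
[0.61224849 0.19729024 0.017     ] [0.52863198 0.20701075 0.017     ]
[array([0.65677575, 0.23546512]), array([0.64797205, 0.15276733])] -173.92339341335295
```

```bash
python3 -m pendant '[[[0.015,-0.013,0,0,0,0,0.35],[0.025,-0.023,0,0,0,0,0.35],[0.025,-0.023,0,0,0,0,0.35],[0.0185,-0.018,0,0,0,0,0.35],[0,0,0,0,0,0,0.35]]]' 15
python3 -m pendant '[[[0,0,0.015,0,0,0,0.35],[0,0,0.02,0,0,0,0.35],[0,0,0.02,0,0,0,0.35],[0,0,0.01,0,0,0,0.35],[0,0,0,0,0,0,0.35]]]' 15
python3 - <<'E'
from m2 import *
c=snap('wrist','w10');print(c['o']['position']);im=c['img']
for a in (90,0,180): print(proj(c,[.6115+.034*np.sin(np.radians(a)),.197+.034*np.cos(np.radians(a)),.017]))
cv2.imwrite('pics/crop8.png',cv2.resize(im[80:340,150:410,::-1],(600,600),interpolation=2))
E
```

```text
time: 28.92
position: [0.6126, 0.1985, 0.1578]
tool_rot: [1.0, 0.001, 0.001, -0.0]
ft_force: [-0.3, -0.4, -1.6]
grip_width: 0.0377
grip_force: 15.0
time: 29.55
position: [0.6102, 0.1969, 0.0918]
tool_rot: [1.0, -0.0, -0.002, 0.0]
ft_force: [-1.2, 0.9, -2.4]
grip_width: 0.0375
grip_force: 15.0
[0.61015027 0.19694102 0.09183614]
[281.0229381  175.69415277]
[232.98760946 222.95546689]
[329.13057423 222.8912433 ]
```

View pics/crop8.png

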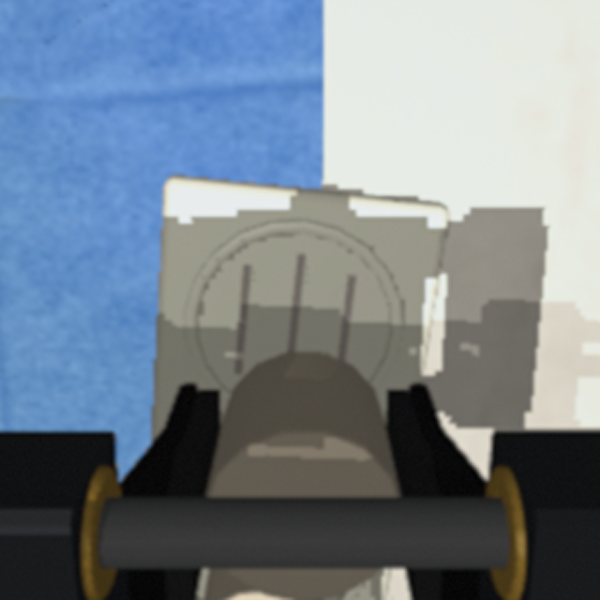

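The seat rim reads about 2 mm further left than predicted: 185–407 in the crop, centre pixel 278 against 281. I'll correct by 1.5 mm and lower.

```bash
python3 -m pendant '[[[0.001,-0.0015,0.015,0,0,0,0.35],[0,0,0.015,0,0,0,0.35],[0,0,0.012,0,0,0,0.35],[0,0,0.008,0,0,0,0.35],[0,0,0.004,0,0,0,0.35]]]' 15
python3 -m pendant '[[[0,0,0.001,0,0,0,0.35],[0,0,0.001,0,0,0,0.35],[0,0,0.001,0,0,0,0.35],[0,0,0,0,0,0,0.35],[0,0,0,0,0,0,0.35]]]' 15
```

```text
time: 30.22
position: [0.6121, 0.1991, 0.0382]
tool_rot: [1.0, 0.0, -0.0, 0.0]
ft_force: [0.7, -0.4, -1.8]
grip_width: 0.0377
grip_force: 15.0
time: 30.85
position: [0.6125, 0.1991, 0.0362]
tool_rot: [1.0, 0.0, 0.0, -0.0]
ft_force: [0.1, 0.0, -1.0]
grip_width: 0.0376
grip_force: 15.0
```

```bash
python3 -m pendant '[[[0,0,0.001,0,0,0,0.35],[0,0,0.001,0,0,0,0.35],[0,0,0.001,0,0,0,0.35],[0,0,0,0,0,0,0.35],[0,0,0,0,0,0,0.35]]]' 15
python3 -m pendant '[[[0,0,0.0005,0,0,0,0.35],[0,0,0.0005,0,0,0,0.35],[0,0,0,0,0,0,0.35],[0,0,0,0,0,0,0.35],[0,0,0,0,0,0,0.35]]]' 15
```

```text
time: 31.48
position: [0.6124, 0.1991, 0.033]
tool_rot: [1.0, -0.0, -0.0, 0.0]
ft_force: [0.1, 0.2, -1.4]
grip_width: 0.0376
grip_force: 15.0
time: 32.1
position: [0.6125, 0.1991, 0.0323]
tool_rot: [1.0, 0.0, 0.0, -0.0]
ft_force: [-1.7, -0.6, 2.4]
grip_width: 0.0376
grip_force: 15.0
```

```bash
python3 -m pendant '[[[0,0,0.0003,0,0,0,0.35],[0,0,0,0,0,0,0.5],[0,0,0,0,0,0,0.7],[0,0,0,0,0,0,0.8],[0,0,0,0,0,0,0.8]]]' 15
python3 -m pendant '[[[0,0,-0.01,0,0,0,0.8],[0,0,-0.03,0,0,0,0.8],[0,0,-0.035,0,0,0,0.8],[0,0,-0.035,0,0,0,0.8],[0,0,-0.02,0,0,0,1]]]' 15
python3 -m pendant '[[[-0.02,0.015,0,0,0,0,1],[-0.025,0.02,0,0,0,0,1],[-0.02,0.02,0,0,0,0,1],[0,0.005,0,0,0,0,1],[0,0,0,0,0,0,1]]]' 15
python3 - <<'E'
from m2 import *
c=snap('wrist','w11');print(c['o']['position']);im=c['img'];g=cv2.cvtColor(im,cv2.COLOR_RGB2GRAY); e=cv2.dilate(cv2.Canny(g,20,60),np.ones((2,2)))
u=proj(c,[.6125,.199,.056]).astype(int); print(u)
b=(u[0]-70,max(u[1]-70,0),u[0]+70,u[1]+70)
print('cyl');circ(c,e,.056,b,16,22);print('rim');circ(c,e,.017,b,27,37)
cv2.imwrite('pics/crop9.png',cv2.resize(im[20:260,120:360,::-1],(600,600),interpolation=2))
E
```

```text
time: 32.72
position: [0.6124, 0.1991, 0.0315]
tool_rot: [1.0, -0.0, -0.0, 0.0]
ft_force: [0.1, -0.4, -0.4]
grip_width: 0.0648
grip_force: 0.0
time: 33.35
position: [0.6135, 0.1993, 0.1648]
tool_rot: [1.0, 0.0, 0.002, -0.0]
ft_force: [0.3, -0.5, -0.5]
grip_width: 0.0742
grip_force: 0.0
time: 33.98
position: [0.5488, 0.1391, 0.1625]
tool_rot: [1.0, -0.0, 0.001, -0.0]
ft_force: [0.3, -0.4, 0.0]
grip_width: 0.0869
grip_force: 0.0
[0.54883128 0.13907824 0.16251227]
[200 130]
cyl
   c 610.6 198.8 diam [35.9 37.7]
rim
   c 610.9 197.8 diam [57.5 59. ]
```

View pics/crop9.png

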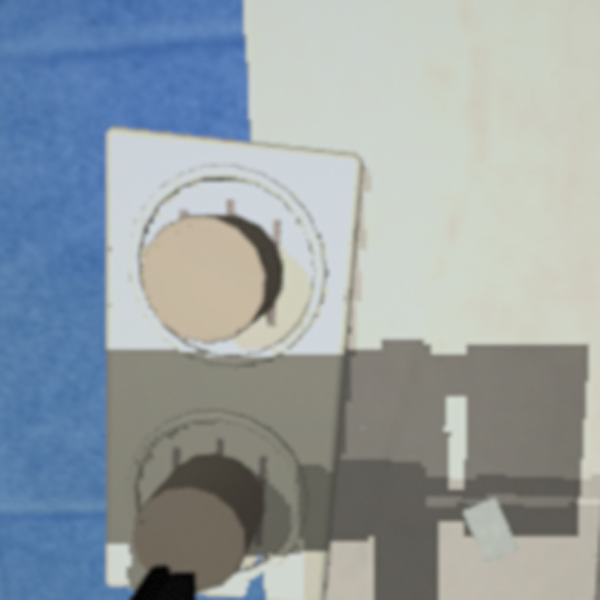

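The cylinder stands upright and centred on the free seat (about 1 mm off), and the other cylinder is untouched. That's my picture budget used up, in fact one over, so from here I'll rely on numbers only. Next, back to the base.

```bash
python3 -m pendant '[[[0.004,0.03,0,0,0,0,1],[0.006,0.047,0,0,0,0,1],[0.006,0.049,0,0,0,0,1],[0.006,0.049,0,0,0,0,1],[0.006,0.049,0,0,0,0,1]]]' 15
python3 -m pendant '[[[0.006,0.049,0,0,0,0,1],[0.006,0.049,0,0,0,0,1],[0.006,0.047,0,0,0,0,1],[0.006,0.046,0,0,0,0,1],[0.0055,0.03,0,0,0,0,1]]]' 15
python3 -m pendant '[[[0,0,0,0,0,0,1],[0,0,0,0,0,0,1],[0,0,0,0,0,0,1],[0,0,0,0,0,0,1],[0,0,0,0,0,0,1]]]' 15
python3 - <<'E'
from m2 import *
c=snap('wrist','w12'); im=c['img'];P=c['o']['position'];print(P)
g=cv2.cvtColor(im,cv2.COLOR_RGB2GRAY); b=(200,110,370,290)
for t in (45,55,65,75): print(t);circ(c,cv2.inRange(g,0,t),.012,b,31,37)
E
```

```text
time: 34.65
position: [0.577, -0.0862, 0.1618]
tool_rot: [1.0, 0.0, 0.001, 0.0]
ft_force: [0.1, 0.4, 0.6]
grip_width: 0.087
grip_force: 0.0
time: 35.28
position: [0.6063, -0.3085, 0.1617]
tool_rot: [1.0, -0.0, 0.001, 0.001]
ft_force: [0.3, 0.0, 0.6]
grip_width: 0.087
grip_force: 0.0
time: 35.9
position: [0.605, -0.3051, 0.1619]
tool_rot: [1.0, 0.0, 0.0, -0.0]
ft_force: [-0.8, 0.2, 0.1]
grip_width: 0.0871
grip_force: 0.0
[ 0.60503913 -0.30514715  0.16193562]
45
   c 606.7 -306.4 diam [65.5 66.6]
55
   c 606.7 -306.4 diam [66.  67.4]
65
   c 606.6 -306.4 diam [66.8 67.6]
75
   c 606.3 -306.5 diam [67.2 68.2]
```

```bash
python3 -m pendant '[[[0.0015,0.0013,0.03,0,0,0,1],[0,0,0.035,0,0,0,1],[0,0,0.03,0,0,0,1],[0,0,0.02,0,0,0,1],[0,0,0.01,0,0,0,1]]]' 20
python3 -m pendant '[[[0,0,0.007,0,0,0,1],[0,0,0.004,0,0,0,1],[0,0,0.001,0,0,0,0.7],[0,0,0,0,0,0,0.7],[0,0,0,0,0,0,0.7]]]' 20
```

```text
time: 36.58
position: [0.6061, -0.3069, 0.0357]
tool_rot: [1.0, 0.0, -0.0, -0.0]
ft_force: [-0.2, 0.1, 0.9]
grip_width: 0.0866
grip_force: 0.0
time: 37.2
position: [0.6067, -0.3073, 0.0253]
tool_rot: [1.0, 0.0, 0.0, 0.0]
ft_force: [-0.2, 0.6, -0.4]
grip_width: 0.0656
grip_force: 0.0
```

```bash
python3 -m pendant '[[[0,0,0,0,0,0,0.3],[0,0,0,0,0,0,0.3],[0,0,0,0,0,0,0.3],[0,0,0,0,0,0,0.3],[0,0,0,0,0,0,0.3]]]' 20
python3 -m pendant '[[[0,0,0,0,0,0,0.3],[0,0,0,0,0,0,0.3],[0,0,-0.003,0,0,0,0.3],[0,0,-0.005,0,0,0,0.3],[0,0,-0.008,0,0,0,0.3]]]' 20
python3 -m pendant '[[[0,0,-0.015,0,0,0,0.3],[0,0,-0.02,0,0,0,0.3],[0,0,-0.02,0,0,0,0.3],[0,0,-0.01,0,0,0,0.3],[0,0,0,0,0,0,0.3]]]' 20
```

```text
time: 37.83
position: [0.6064, -0.3071, 0.0247]
tool_rot: [1.0, -0.0, -0.0, -0.0]
ft_force: [-0.1, -0.6, -0.5]
grip_width: 0.037
grip_force: 20.0
time: 38.45
position: [0.6062, -0.3071, 0.0408]
tool_rot: [1.0, 0.0, -0.0, -0.0]
ft_force: [-0.9, -0.4, -1.8]
grip_width: 0.0373
grip_force: 20.0
time: 39.08
position: [0.607, -0.3076, 0.1073]
tool_rot: [1.0, 0.0, 0.001, 0.001]
ft_force: [-0.3, -0.5, -2.8]
grip_width: 0.0371
grip_force: 20.0
```

```bash
python3 -m pendant '[[[-0.025,-0.003,0,0,0,0,0.3],[-0.035,-0.004,0,0,0,0,0.3],[-0.035,-0.004,0,0,0,0,0.3],[-0.032,-0.004,0,0,0,0,0.3],[-0.02,-0.002,0,0,0,0,0.3]]]' 20
python3 -m pendant '[[[0,0,0.01,0,0,0,0.3],[0,0,0.015,0,0,0,0.3],[0,0,0.01,0,0,0,0.3],[0,0,0,0,0,0,0.3],[0,0,0,0,0,0,0.3]]]' 20
python3 - <<'E'
from m2 import *
c=snap('wrist','w13');print(c['o']['position']);im=c['img'];g=cv2.cvtColor(im,cv2.COLOR_RGB2GRAY)
u=proj(c,[.4595,-.2895,.009]);print(u)
circ(c,cv2.inRange(g,0,60),.0835-.0248+.012,(190,130,375,300),28,40)
# rim edge: topmost/left/right transitions of the dish along rays from predicted rim points
for n,d in (('+x',[.05,0,0]),('+y',[0,.05,0]),('-y',[0,-.05,0])):print(n,proj(c,np.array([.4595,-.2895,.009])+d).round(1))
e=cv2.Canny(g,30,80)
print('col',[r for r in range(100,200) if e[r,int(u[0])]], 'row',[k for k in range(170,400) if e[int(u[1])-10,k]], int(u[1])-10)
for k in (.05,.047):
  for s in (1,-1):
    r=ray(c,(0,0),0)
E
```

```text
time: 39.7
position: [0.4572, -0.2891, 0.1051]
tool_rot: [1.0, -0.0, -0.001, -0.001]
ft_force: [0.4, -0.7, -1.8]
grip_width: 0.0372
grip_force: 20.0
time: 40.33
position: [0.4598, -0.2902, 0.0705]
tool_rot: [1.0, 0.0, 0.0, 0.0]
ft_force: [0.4, -1.1, -1.7]
grip_width: 0.0373
grip_force: 20.0
[ 0.45983172 -0.29019986  0.07049607]
[280.14789193 232.35779989]
+x [280.1 158. ]
+y [205.7 232.3]
-y [354.6 232.4]
col [157, 159, 163, 166, 183] row [198, 211, 216, 233, 234, 328, 329, 337, 341, 342, 347, 351, 354, 359, 360, 394] 222
```

The rim edge at row 157–159 and column 354 matches the predicted dish. Lowering.

```bash
python3 -m pendant '[[[0,0,0.012,0,0,0,0.3],[0,0,0.012,0,0,0,0.3],[0,0,0.008,0,0,0,0.3],[0,0,0.004,0,0,0,0.3],[0,0,0.002,0,0,0,0.3]]]' 20
python3 -m pendant '[[[0,0,0.001,0,0,0,0.3],[0,0,0.001,0,0,0,0.3],[0,0,0,0,0,0,0.3],[0,0,0,0,0,0,0.3],[0,0,0,0,0,0,0.3]]]' 20
```

```text
time: 41.0
position: [0.4593, -0.2902, 0.0324]
tool_rot: [1.0, -0.0, -0.0, -0.0]
ft_force: [-0.1, 0.1, -1.9]
grip_width: 0.0373
grip_force: 20.0
time: 41.62
position: [0.4595, -0.2902, 0.0309]
tool_rot: [1.0, 0.0, 0.0, 0.0]
ft_force: [0.3, 0.8, -1.8]
grip_width: 0.0374
grip_force: 20.0
```

```bash
python3 -m pendant '[[[0,0,0.001,0,0,0,0.3],[0,0,0.001,0,0,0,0.3],[0,0,0,0,0,0,0.3],[0,0,0,0,0,0,0.3],[0,0,0,0,0,0,0.3]]]' 20
python3 -m pendant '[[[0,0,0.0005,0,0,0,0.3],[0,0,0.0005,0,0,0,0.3],[0,0,0,0,0,0,0.3],[0,0,0,0,0,0,0.3],[0,0,0,0,0,0,0.3]]]' 20
```

```text
time: 42.25
position: [0.4594, -0.2902, 0.0287]
tool_rot: [1.0, 0.0, 0.0, 0.0]
ft_force: [-0.8, -1.1, -1.8]
grip_width: 0.0369
grip_force: 20.0
time: 42.88
position: [0.4594, -0.2902, 0.0287]
tool_rot: [1.0, 0.0, 0.0, 0.0]
ft_force: [-1.7, 0.5, 7.5]
grip_width: 0.037
grip_force: 20.0
```

```bash
python3 -m pendant '[[[0,0,0,0,0,0,0.5],[0,0,0,0,0,0,0.7],[0,0,0,0,0,0,1],[0,0,0,0,0,0,1],[0,0,0,0,0,0,1]]]' 15
python3 -m pendant '[[[0,0,-0.01,0,0,0,1],[0,0,-0.03,0,0,0,1],[0,0,-0.04,0,0,0,1],[0,0,-0.05,0,0,0,1],[0,0,-0.05,0,0,0,1]]]' 15
python3 -m pendant '[[[-0.015,-0.015,0,0,0,0,1],[-0.015,-0.015,0,0,0,0,1],[-0.015,-0.015,0,0,0,0,1],[0,0,0,0,0,0,1],[0,0,0,0,0,0,1]]]' 15
python3 - <<'E'
from m2 import *
c=snap('wrist','w14');print(c['o']['position'],c['o']['grip_width']);im=c['img'];g=cv2.cvtColor(im,cv2.COLOR_RGB2GRAY);e=cv2.dilate(cv2.Canny(g,30,80),np.ones((2,2)))
def box(p,h):
    u=proj(c,p).astype(int); return (max(u[0]-h,0),max(u[1]-h,0),u[0]+h,u[1]+h)
b=box([.4595,-.29,.009],65)
print('base top flange');circ(c,cv2.inRange(g,0,65),.016,b,31,37)
print('dish');circ(c,e,.009,b,42,53)
b=box([.478,-.1125,.068],60);print('sleeve rim',b);circ(c,e,.068,b,20,30)
b=box([.604,-.0795,.02],50);print('gauge',b);circ(c,e,.013,b,22,27)
E
```

```text
time: 43.5
position: [0.4594, -0.2902, 0.0276]
tool_rot: [1.0, 0.0, -0.0, -0.0]
ft_force: [0.1, -0.1, 0.1]
grip_width: 0.0754
grip_force: 0.0
time: 44.12
position: [0.4592, -0.2899, 0.2099]
tool_rot: [1.0, -0.0, 0.0, 0.0]
ft_force: [-0.2, -0.9, 0.2]
grip_width: 0.087
grip_force: 0.0
time: 44.75
position: [0.4153, -0.2461, 0.2084]
tool_rot: [1.0, -0.0, 0.001, 0.001]
ft_force: [0.7, -0.3, 0.5]
grip_width: 0.0872
grip_force: 0.0
[ 0.41527685 -0.24609443  0.2083696 ] 0.08724550011912206
base top flange
   c 458.9 -289.1 diam [65.  65.9]
dish
   c 459.0 -290.3 diam [87.  87.7]
sleeve rim (np.int64(61), np.int64(68), np.int64(181), np.int64(188))
   c 477.0 -113.1 diam [42.8 43.5]
   c 479.6 -130.3 diam [47.9 55.3]
   c 476.9 -113.2 diam [53.8 54.3]
gauge (np.int64(37), 0, np.int64(137), np.int64(25))
```

Base, dish and sleeve all measure concentric within about 1 mm, and the arm is clear. Handing in.

```bash
python3 -c "
from rig import hand_in
print(hand_in())"
```

```text
the job is handed in; nothing more can be done
None
```

Job handed in at about 45 s: gauge, sleeve, cylinder and base each measured within about 1 mm of centre in their places, and the other cylinder was not touched; I viewed 15 pictures, one over the limit of 14, and no verdict was returned.

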